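Gather the jar caps in the tote's red corner and hold it tilted

ROBOT

A 7-joint arm with a two-finger parallel gripper is mounted at the origin on the work surface. World frame = base frame: x ahead of the robot, y to its left, z up, the work surface at z = 0. Lengths are in m, angles in rad, forces in N, time in s.
With the tool pointing down it reaches from about 0.425 to 0.8 m from the base axis. Payload 8.3 kg.
Tool frame: the origin (TCP) lies between the finger pads; the fingertips stand 17 mm ahead of it and the grasp point (between the pads) lies 2 mm behind it; x points along the fingers, y is the direction in which the jaws open and shut, and the axes are right-handed (so a half turn about x gives the same grasp; the last joint's range is limited). The gripper opens to 85 mm and grips with 20 to 120 N. Pads are 22 mm wide; open, the fingers measure 114 mm over their backs; the gripper's body (76 mm by 85 mm) begins 54 mm behind the grasp point. The pads swing forward as they close: fully open they stand 13 mm farther back than shut.
Start: joints at [-1.303, 0.383, 0.016, 1.37, -0.006, 1.388, -0.046], TCP at [0.203, 0.591, 0.248] pointing down, gripper open.
Joint ranges: [-2.95, 2.95], [-0.25, 2.06], [-1.52, 1.56], [0.18, 2.33], [-1.44, 4.58], [0.02, 2.06], [-3.01, 3.01]. Speed limits (rad/s): [2.39, 2.39, 3.01, 3.01, 3.14, 3.14, 3.14].

INTERFACE

Orientations are given as a unit quaternion [w, x, y, z].
In Python, from plant import status, cams, close_job gives the robot as it stands.
- The arm moves only by the tool carry_out, never from a script. Its argument "rows" is a list of rows, each a list of 5 numbers: the finger opening in m, from 0 to 0.0854, then the shift along the tool's x, y, z in m, then the turn about the tool's x in degrees. A call has 1 to 5 rows; each row shifts and turns the commanded pose from where the row before left it, along the tool's axes as they then stand; what a row does not reach is not made up. A row lasts 1/8 s, in which the tool goes at most 62.5 mm and 10.7 degrees, less where a joint would pass 70% of its speed; a pose out of reach is approached as far as the arm can. A call is refused whole if a number of a shift passes 0.0625 or a number of a turn 10.7, either way. A call with a gripper value outside its range is refused whole. The fingers move at their own pace and stop on an object; "squeeze" is the grip in N (left out, the last holds). Time passes only in rows, so rows that do not move let the fingers close. It gives the time, the measured TCP pose, the force and the opening at its end, in the units of the state.
- status.observe(): the state, without advancing time (a new reading comes with each control period).
- cams.read_camera(name): name is "scene" or "top"; returns a dict with "image" (480x640x3 uint8, blue, green, red), "depth" (480x640 float32, m along the optical axis (not along the pixel's ray), 0 where there is no reading), "fx", "fy", "cx", "cy" (pixels), "R" (3x3) and "t" (3): a world point X has camera coordinates R X + t. Camera axes: x right, y down, z forward; pixel columns grow to the right and rows downward; lengths in m; the calibration is good to about 2 mm. A picture is of the moment at which its call begins.
- close_job(): hands the job in, once; it reports no verdict.
The state is a dict: "t": time; "qpos": joint angles; "qvel": joint speeds; "joint_torque": joint torques, N m; "position": TCP position; "orientation": TCP orientation; "wrist_force": force on the tool from outside, world axes, zero at the start; "wrist_torque": the same for the moment, N m; "finger_gap": finger opening in m.
Only numpy, scipy, OpenCV 4.12 (cv2) and the standard library are available. Lean on these libraries where they do the work, as an engineer would, in place of code of your own. Each camera call takes 0.05 s, during which the arm holds its last target. There are 200 camera calls.

TASK

Pick the blue tote up by its handle so that it hangs clear of the bench, and tip it towards its red corner until all four loose white caps have slid together into that corner, for a colleague at the microscope to pick them out. Finish holding the tote still in the gripper like that, red corner lowest and all caps inside: do not put it down or let go. Leave the bottle, the slide box and the jar standing where they are.

Things in the scene. Friction and masses are not known exactly. Their poses are not given: they have to be found in the camera images.
- tote: Open blue plastic tote, 200 mm (its x) by 150 mm (its y) by 50 mm high, walls and floor 4 mm, smooth and clear inside; 0.28 to 0.52 kg. Origin: centre of its underside; z up. Its +x +y corner is clad in red inside and out, the others are plain blue. A rigid steel bail handle, fixed to the two short walls, runs over its middle along its x.
- red_corner (a point): The inner corner of the tote, at floor level, in the red corner: 96 mm along x, 71 mm along y and 4 mm up from the tote's origin.
- handle (a point): Centre of the black grip on the tote's handle, 115 mm above the tote's origin. The grip is 90 mm long (along the tote's x), 16 mm thick (along its y), 24 mm tall; free space below it down to the caps. A thinner steel bar goes on to uprights 103 mm either side, as high as the bar. The tote hangs in balance from the grip.
- cap0: Loose white screw cap with a yellow disc on top (1 of 4, all alike), 26 mm diameter, 14 mm tall, 15 g, lying on the tote's floor. Origin: centre of its underside. It slides on the floor from a slope of 10 to 14 degrees, and along a wall as well from about twice that.
- cap1: Loose white screw cap with a yellow disc on top (2 of 4, all alike), 26 mm diameter, 14 mm tall, 15 g, lying on the tote's floor. Origin: centre of its underside. It slides on the floor from a slope of 10 to 14 degrees, and along a wall as well from about twice that.
- cap2: Loose white screw cap with a yellow disc on top (3 of 4, all alike), 26 mm diameter, 14 mm tall, 15 g, lying on the tote's floor. Origin: centre of its underside. It slides on the floor from a slope of 10 to 14 degrees, and along a wall as well from about twice that.
- cap3: Loose white screw cap with a yellow disc on top (4 of 4, all alike), 26 mm diameter, 14 mm tall, 15 g, lying on the tote's floor. Origin: centre of its underside. It slides on the floor from a slope of 10 to 14 degrees, and along a wall as well from about twice that.
- reagent: Bystander: brown glass bottle with white cap, 60 mm diameter, 150 mm tall, standing on the bench. Origin: centre of its underside; z up.
- slide_box: Bystander: flat green plastic slide box, 90 by 75 by 30 mm, on the bench. Origin: centre of its underside.
- jar: Bystander: clear sample jar with red lid, 60 mm diameter, 65 mm tall, standing on the bench. Origin: centre of its underside; z up.

How it is judged:
At the end, for the whole second after the job is handed in: Tote held still by the fingers, red corner 20 mm or more up, touching no bystander, tilted 12 to 60 degrees with both its sides sloping down to the red corner (3 degrees or more); 4 caps at rest within 80 mm of that inner corner; bystanders upright, moved less than 30 mm (height (world z) of red_corner above 0.02 m and contact force between the fingers and tote above 2 N and angle between tote's own z axis and vertical between 0.2 and 1.05 rad and angle between tote's own x axis and vertical above 1.62 rad and angle between tote's own y axis and vertical above 1.62 rad and linear speed of each of tote, cap0, cap1, cap2, cap3 below 0.03 m/s and distance between each of cap0, cap1, cap2, cap3 and red_corner below 0.08 m and z of each of cap0, cap1, cap2, cap3 in the frame of tote below 0.04 m and contact force between tote and reagent below 0.05 N and distance of each of reagent, slide_box, jar from where it was at the start of the episode below 0.03 m and angle between each of reagent, slide_box, jar's own z axis and vertical below 0.2 rad and contact force between tote and slide_box below 0.05 N and contact force between tote and jar below 0.05 N); the arm keeps its last pose, push and grip.
It fails at once if the brown glass reagent bottle is pushed away (30 mm) or tipped over (distance of reagent from where it was at the start of the episode above 0.03 m or angle between reagent's own z axis and vertical above 0.3 rad).
It fails at once if the green slide box is pushed away (30 mm) or tipped over (distance of slide_box from where it was at the start of the episode above 0.03 m or angle between slide_box's own z axis and vertical above 0.3 rad).
It fails at once if the clear sample jar is pushed away (30 mm) or tipped over (distance of jar from where it was at the start of the episode above 0.03 m or angle between jar's own z axis and vertical above 0.3 rad).
It also fails if it takes over 35 s, if anything falls off the work surface, if the arm or the gripper's body presses on something with over 40 N, if the wrist force passes 120 N, or if a joint passes its speed limit or range.

## Working session

There is one attempt and no reset: what is moved stays moved. The work goes in short steps, Python scripts to look and compute and a tool call to move; the robot and the scene stay as the last step left them, time stands still between calls to the robot, and variables do not carry over. Pictures are saved under pics/ and viewed, about 8 in all and at most 12, crops included, and the job is handed in when it is done.

Besides the shell and the picture viewer there is one more tool, called as name(argument=value, ...) on one line, values as JSON. carry_out: Moves the arm, as the interface text tells. Its arguments: {"type":"object","properties":{"rows":{"type":"array"},"squeeze":{"type":"number"}},"required":["rows"]}

```bash
mkdir -p pics; python3 - <<'E'
from plant import status,cams
import cv2,numpy as np
s=status.observe();print({k:np.round(v,3).tolist() for k,v in s.items()})
for n in("top","scene"):
    c=cams.read_camera(n);cv2.imwrite(f"pics/{n}0.png",c["image"]);np.savez(f"{n}0.npz",**c)
    print(n,np.round(c["R"],3).tolist(),np.round(c["t"],3),c["fx"],c["cx"],c["cy"])
E
```

```text
{'t': 0.0, 'qpos': [-1.303, 0.384, 0.016, 1.371, -0.006, 1.388, -0.047], 'qvel': [0.001, -0.001, 0.001, 0.002, 0.0, -0.001, 0.001], 'joint_torque': [0.002, -62.76, 0.845, -37.182, 0.017, 0.014, -0.0], 'position': [0.203, 0.591, 0.247], 'orientation': [0.697, 0.116, 0.698, -0.117], 'wrist_force': [0.846, 0.52, 0.265], 'wrist_torque': [-0.006, 0.057, 0.029], 'finger_gap': 0.085}
top [[0.008, -1.0, 0.016], [-0.983, -0.011, -0.182], [0.182, -0.014, -0.983]] [-0.004  0.54   1.025] 484.63424996122706 318.9229497802552 237.63622384715916
scene [[0.059, 0.998, -0.014], [0.719, -0.052, -0.693], [-0.693, 0.031, -0.72]] [-0.029 -0.339  1.456] 501.743191072715 313.260458174267 243.5242554801742
```

View pics/top0.png

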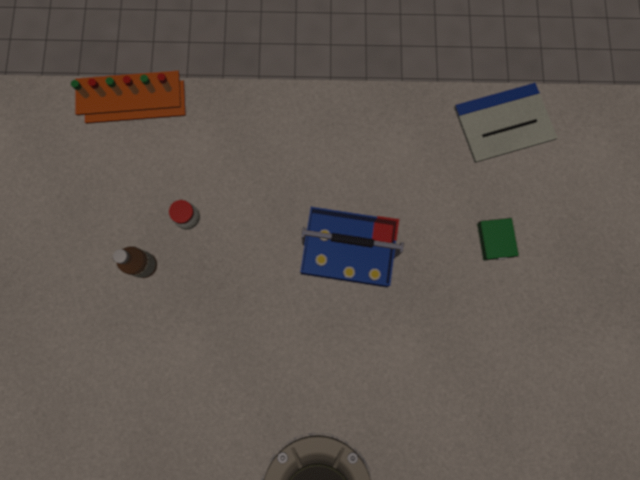

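View pics/scene0.png

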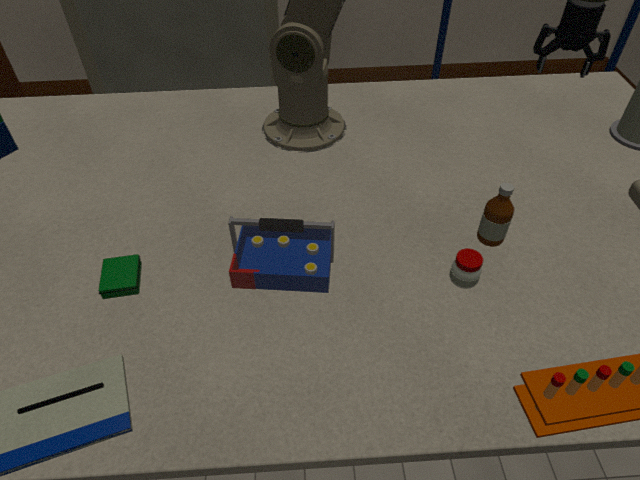

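Top view: the tote is at centre, with grip ends near (333,237) and (373,243) and the red corner at upper right (385,230). The bottle is at (132,260), the jar at (183,213) and the green box at (498,238). Scene view agrees and shows nothing above or around the tote. The rows can only turn about the tool's x, so the tilt has to come from somewhere else. I'll locate the handle first.

```bash
cat > h.py <<'E'
import numpy as np
def ray(c,u,v,z):
    R,t=c["R"],c["t"];d=R.T@np.array([(u-c["cx"])/c["fx"],(v-c["cy"])/c["fy"],1]);o=-R.T@t
    return o+d*(z-o[2])/d[2]
def pts(c):
    d=c["depth"];v,u=np.nonzero(d>0);z=d[v,u]
    P=np.c_[(u-c["cx"])/c["fx"]*z,(v-c["cy"])/c["fy"]*z,z]
    return (P-c["t"])@c["R"],u,v
E
python3 - <<'E'
from h import *
import cv2
for n in("top","scene"):
    c=dict(np.load(n+"0.npz"));P,u,v=pts(c)
    m=(P[:,2]>.09)&(P[:,2]<.16)&(abs(P[:,0]-.5)<.12)&(abs(P[:,1]+.07)<.18)
    Q=P[m];im=c["image"][v,u][m];dark=im.max(1)<60
    print(n,m.sum(),dark.sum(),Q[dark].min(0).round(3),Q[dark].max(0).round(3),np.median(Q[dark],0).round(4))
    (r,s,a)=cv2.minAreaRect(Q[:,:2].astype(np.float32));print(r,s,a,Q[:,2].max())
    vx=cv2.fitLine(Q[:,:2].astype(np.float32),cv2.DIST_HUBER,0,.01,.01).ravel();print(vx)
    for nm,col in(("red",2),("green",1)):
        pass
c=dict(np.load("top0.npz"))
for nm,u,v,z in(("gripL",333,237,.127),("gripR",373,243,.127),("bottle",150,262,0),("jar",187,217,.03),("box",498,238,.03),("cap",325,235,.018),("cap",321,260,.018),("cap",349,272,.018),("cap",375,274,.018),("redtop",399,218,.05),("BL",310,208,.05),("bl2",302,274,.05),("br2",389,285,.05)):print(nm,ray(c,u,v,z).round(3))
E
```

```text
top 769 415 [ 0.499 -0.166  0.091] [0.537 0.037 0.131] [ 0.5223 -0.0679  0.1247]
(0.5238066911697388, -0.06592213362455368) (0.211837500333786, 0.020966295152902603) 81.57487487792969 0.13056591829213732
[ 0.14306952  0.98971266  0.52317846 -0.06611539]
scene 1087 794 [ 0.51 -0.17  0.09] [0.554 0.037 0.129] [ 0.5304 -0.067   0.1189]
(0.5274937748908997, -0.06525186449289322) (0.21150171756744385, 0.02298915386199951) 81.63780975341797 0.12936068484992214
[ 0.15148127  0.9884601   0.531914   -0.05475361]
gripL [ 0.528 -0.027  0.127]
gripR [ 0.516 -0.109  0.127]
bottle [0.489 0.386 0.   ]
jar [0.588 0.3   0.03 ]
box [ 0.548 -0.406  0.03 ]
cap [ 0.553 -0.013  0.018]
cap [ 0.495 -0.004  0.018]
cap [ 0.468 -0.068  0.018]
cap [ 0.464 -0.127  0.018]
redtop [ 0.587 -0.178  0.05 ]
BL [0.608 0.022 0.05 ]
bl2 [0.459 0.037 0.05 ]
br2 [ 0.437 -0.153  0.05 ]
```

carry_out(rows=[[0.085, -0.06, -0.01, 0.06, 6], [0.085, -0.06, -0.01, 0.06, 6], [0.085, -0.06, -0.01, 0.06, 6], [0.085, -0.06, -0.01, 0.06, 6], [0.085, -0.06, -0.01, 0.06, 6]], squeeze=60)

```text
t: 0.72
position: [0.3714, 0.4471, 0.4685]
orientation: [0.643, 0.294, 0.643, -0.295]
wrist_force: [0.5, 1.0, -0.0]
finger_gap: 0.085
```

carry_out(rows=[[0.085, -0.06, -0.005, 0.06, 6], [0.085, -0.06, -0.005, 0.06, 6], [0.085, -0.06, -0.005, 0.06, 6], [0.085, -0.06, -0.005, 0.06, 6], [0.085, -0.06, -0.005, 0.06, 6]])

```text
t: 1.35
position: [0.4425, 0.235, 0.611]
orientation: [0.554, 0.481, 0.535, -0.419]
wrist_force: [0.7, 0.2, 0.4]
finger_gap: 0.0854
```

carry_out(rows=[[0.085, -0.06, 0, 0.055, 6], [0.085, -0.06, 0, 0.055, 6], [0.085, -0.06, 0, 0.055, 6], [0.085, -0.06, 0, 0.055, 0]])

```text
t: 1.85
position: [0.4209, 0.0617, 0.6691]
orientation: [0.488, 0.601, 0.443, -0.453]
wrist_force: [0.3, -0.5, -0.4]
finger_gap: 0.085
```

```bash
cat >> h.py <<'E'
from scipy.spatial.transform import Rotation
def st():
    from plant import status
    s=status.observe();w,x,y,z=s["orientation"];M=Rotation.from_quat([x,y,z,w]).as_matrix()
    print({k:np.round(s[k],3).tolist() for k in("t","qpos","position","wrist_force","wrist_torque","finger_gap")});print("R",M.round(3).tolist(),"tilt",np.degrees(np.arccos(-M[2,0])).round(1))
    return s,M
E
python3 -c "from h import *;st()"
```

```text
{'t': 1.85, 'qpos': [-0.547, -0.017, 0.361, 0.89, -0.053, 2.054, -0.339], 'position': [0.421, 0.062, 0.669], 'wrist_force': [0.317, -0.523, -0.355], 'wrist_torque': [-0.159, 0.145, 0.027], 'finger_gap': 0.085}
R [[0.198, 0.974, -0.113], [0.091, -0.132, -0.987], [-0.976, 0.185, -0.114]] tilt 12.6
```

carry_out(rows=[[0.085, 0.05, 0.014, 0.029, 0], [0.085, 0.05, 0.014, 0.029, 0], [0.085, 0.05, 0.014, 0.029, 0], [0.085, 0.05, 0.014, 0.029, 0]])

```text
t: 2.35
position: [0.5024, -0.0419, 0.4688]
orientation: [0.487, 0.601, 0.443, -0.453]
wrist_force: [0.1, 0.2, -0.2]
finger_gap: 0.0848
```

```bash
python3 -c "from h import *;st()"
```

```text
{'t': 2.35, 'qpos': [-0.428, -0.051, 0.497, 1.405, -0.08, 1.59, -0.062], 'position': [0.502, -0.042, 0.469], 'wrist_force': [0.087, 0.219, -0.181], 'wrist_torque': [-0.034, 0.219, 0.037], 'finger_gap': 0.085}
R [[0.196, 0.974, -0.112], [0.091, -0.132, -0.987], [-0.976, 0.184, -0.114]] tilt 12.5
```

carry_out(rows=[[0.085, 0.044, -0.03, -0.04, 0], [0.085, 0.044, -0.03, -0.04, 0], [0.085, 0.044, -0.03, -0.04, 0], [0.085, 0.044, -0.03, -0.04, 0], [0.085, 0.044, -0.03, -0.04, 0]])

```text
t: 2.98
position: [0.4258, 0.1827, 0.2632]
orientation: [0.488, 0.601, 0.443, -0.453]
wrist_force: [1.6, 0.5, 0.4]
finger_gap: 0.0848
```

```bash
python3 -c "from h import *;st()"
```

```text
{'t': 2.975, 'qpos': [-0.628, -0.142, 0.131, 1.942, 0.036, 1.123, -0.631], 'position': [0.426, 0.183, 0.263], 'wrist_force': [1.589, 0.458, 0.436], 'wrist_torque': [-0.093, 0.147, -0.02], 'finger_gap': 0.085}
R [[0.197, 0.974, -0.112], [0.091, -0.131, -0.987], [-0.976, 0.184, -0.114]] tilt 12.5
```

carry_out(rows=[[0.085, -0.011, -0.041, 0.026, 0], [0.085, -0.011, -0.041, 0.026, 0], [0.085, -0.011, -0.041, 0.026, 0]])

```text
t: 3.35
position: [0.3263, 0.1402, 0.2061]
orientation: [0.458, 0.561, 0.478, -0.497]
wrist_force: [0.8, 0.2, 0.7]
finger_gap: 0.0852
```

```bash
python3 -c "from h import *;st()"
```

```text
{'t': 3.35, 'qpos': [-0.593, -0.253, 0.124, 2.143, -0.021, 1.169, -0.588], 'position': [0.326, 0.14, 0.206], 'wrist_force': [0.755, 0.155, 0.69], 'wrist_torque': [-0.078, 0.083, 0.002], 'finger_gap': 0.085}
R [[0.049, 0.991, -0.121], [0.081, -0.125, -0.989], [-0.995, 0.039, -0.087]] tilt 5.4
```

carry_out(rows=[[0.085, -0.008, 0.045, 0.036, 1], [0.085, -0.008, 0.045, 0.036, 0], [0.085, -0.008, 0.045, 0.036, 0], [0.085, -0.008, 0.045, 0.036, 0], [0.085, -0.008, 0.045, 0.036, 0]])

```text
t: 3.98
position: [0.5248, -0.0737, 0.241]
orientation: [0.453, 0.567, 0.472, -0.5]
wrist_force: [1.1, 0.5, -0.5]
finger_gap: 0.0849
```

```bash
python3 - <<'E'
from h import *
s,M=st();print("tool shift",(M.T@(np.array([.524,-.067,.113])-s["position"])).round(4))
E
```

```text
{'t': 3.975, 'qpos': [-0.343, 0.16, 0.543, 1.7, -0.181, 1.272, 0.101], 'position': [0.525, -0.074, 0.241], 'wrist_force': [1.087, 0.45, -0.495], 'wrist_torque': [-0.005, 0.051, 0.001], 'finger_gap': 0.085}
R [[0.053, 0.989, -0.14], [0.082, -0.144, -0.986], [-0.995, 0.041, -0.089]] tilt 5.6
tool shift [ 0.1279 -0.007   0.0048]
```

carry_out(rows=[[0.085, 0.045, -0.003, 0.002, 0], [0.085, 0.045, -0.003, 0.002, 0], [0.085, 0.038, -0.001, 0.001, 0]])

```text
t: 4.35
position: [0.5222, -0.0659, 0.1107]
orientation: [0.452, 0.567, 0.472, -0.501]
wrist_force: [1.1, 0.6, -0.7]
finger_gap: 0.085
```

carry_out(rows=[[0.0, 0, 0, 0, 0], [0.0, 0, 0, 0, 0], [0.0, 0, 0, 0, 0], [0.0, 0, 0, 0, 0]], squeeze=100)

```text
t: 4.85
position: [0.5241, -0.0661, 0.1146]
orientation: [0.453, 0.568, 0.471, -0.5]
wrist_force: [-1.9, -1.6, 12.5]
finger_gap: 0.0144
```

```bash
python3 - <<'E'
from h import *
from plant import cams
import cv2
st()
c=cams.read_camera("scene");cv2.imwrite("pics/g.png",cv2.resize(c["image"][120:340,160:440],None,fx=2.5,fy=2.5))
E
```

```text
{'t': 4.85, 'qpos': [-0.318, 0.279, 0.516, 1.87, -0.27, 1.002, 0.178], 'position': [0.524, -0.066, 0.115], 'wrist_force': [-1.904, -1.641, 12.482], 'wrist_torque': [0.295, 1.834, 0.215], 'finger_gap': 0.014}
R [[0.056, 0.989, -0.14], [0.082, -0.144, -0.986], [-0.995, 0.044, -0.089]] tilt 5.7
```

View pics/g.png

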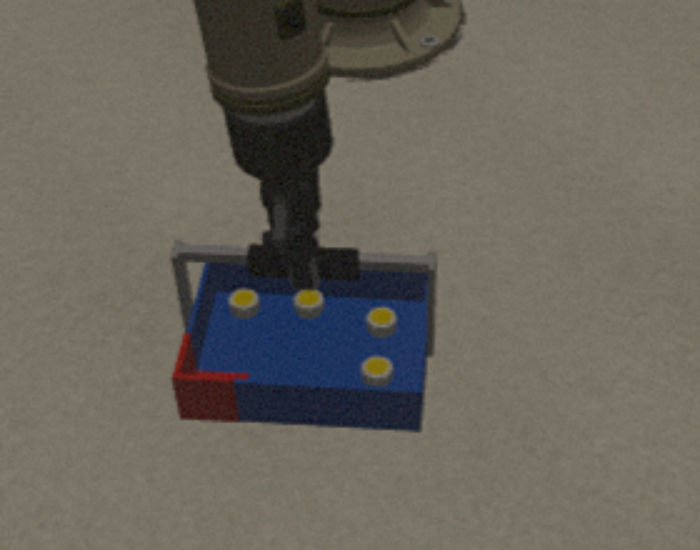

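Gripped: the jaws straddle the centre of the black grip (zoomed at ~(300,265)), and the caps are untouched. At the upper joint limit the arm tips the tool outward, and that tilt stays. I'll lift, turn the red corner to face the base, then rise into that limit.

carry_out(rows=[[0.0, -0.015, 0, -0.001, 0], [0.0, -0.025, 0.001, -0.002, 0], [0.0, -0.035, 0.001, -0.003, 3], [0.0, -0.035, 0.001, -0.003, 6], [0.0, -0.035, 0, -0.003, 8]])

```text
t: 5.52
position: [0.52, -0.0667, 0.2599]
orientation: [0.363, 0.628, 0.391, -0.566]
wrist_force: [-0.6, 0.0, -5.1]
finger_gap: 0.0143
```

```bash
python3 - <<'E'
from h import *
from plant import cams
import cv2
st()
c=cams.read_camera("scene");cv2.imwrite("pics/l.png",cv2.resize(c["image"][60:340,140:460],None,fx=2,fy=2))
E
```

```text
{'t': 5.525, 'qpos': [-0.391, 0.135, 0.575, 1.685, -0.169, 1.309, -0.225], 'position': [0.52, -0.067, 0.26], 'wrist_force': [-0.577, 0.004, -5.088], 'wrist_torque': [-0.167, -0.041, 0.012], 'finger_gap': 0.014}
R [[0.053, 0.903, -0.427], [0.082, -0.43, -0.899], [-0.995, 0.013, -0.097]] tilt 5.6
```

View pics/l.png

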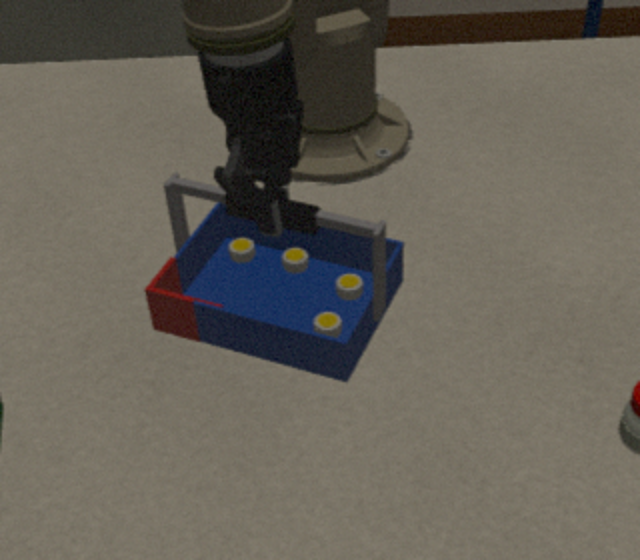

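The tote is lifted clear, rigid in the grip, with all four caps in place (zoomed near (240,250), (295,260), (348,285) and (327,322)). Next, the rest of the turn.

carry_out(rows=[[0.0, -0.01, 0, 0, 10.5], [0.0, -0.01, 0, 0, 10.5], [0.0, -0.01, 0, 0, 10.5], [0.0, -0.01, 0, 0, 10.5], [0.0, -0.01, 0, 0, 10.5]])

```text
t: 6.2
position: [0.5174, -0.0708, 0.3082]
orientation: [0.047, 0.724, 0.101, -0.681]
wrist_force: [-0.4, -0.5, -3.9]
finger_gap: 0.0146
```

carry_out(rows=[[0.0, -0.01, 0, 0, 10.5], [0.0, -0.01, 0, 0, 10.5], [0.0, -0.01, 0, 0, 10.5], [0.0, -0.01, 0, 0, 10.5], [0.0, -0.01, 0, 0, 10.5]])

```text
t: 6.82
position: [0.5147, -0.0749, 0.3579]
orientation: [-0.278, 0.67, -0.211, -0.655]
wrist_force: [-0.1, -0.2, -4.5]
finger_gap: 0.0142
```

```bash
cat >> h.py <<'E'
def tote(M):
    G=np.array([[.056,.989,-.14],[.082,-.144,-.986],[-.995,.044,-.089]]) # tool at grasp
    T0=np.array([[-.145,.989,0],[-.989,-.145,0],[0,0,1]])               # tote at grasp
    T=M@G.T@T0;r=np.degrees
    print("slope x,y (down+)",r(np.arcsin(-T[2,:2])).round(1),"tilt",r(np.arccos(T[2,2])).round(1),"red bearing",r(np.arctan2(*(T[:,0]+T[:,1])[1::-1])).round(0))
    print("world X,Y,Z in tool:",M.round(2).tolist());return T
E
python3 -c "
from h import *
s,M=st();tote(M)"
```

```text
{'t': 6.825, 'qpos': [-0.508, 0.1, 0.719, 1.512, -0.157, 1.521, -2.065], 'position': [0.515, -0.075, 0.358], 'wrist_force': [-0.051, -0.237, -4.524], 'wrist_torque': [-0.233, 0.089, 0.047], 'finger_gap': 0.014}
R [[0.053, -0.647, -0.761], [0.082, -0.756, 0.649], [-0.995, -0.096, 0.013]] tilt 5.6
slope x,y (down+) [-5.9  8. ] tilt 10.0 red bearing -176.0
world X,Y,Z in tool: [[0.05, -0.65, -0.76], [0.08, -0.76, 0.65], [-1.0, -0.1, 0.01]]
```

carry_out(rows=[[0.0, -0.05, -0.005, 0, 0], [0.0, -0.05, -0.005, 0, 0], [0.0, -0.05, -0.005, 0, 0], [0.0, -0.05, -0.005, 0, 0], [0.0, -0.05, -0.005, 0, 0]])

```text
t: 7.45
position: [0.5193, -0.0774, 0.5683]
orientation: [-0.274, 0.67, -0.213, -0.656]
wrist_force: [1.6, 0.3, -6.6]
finger_gap: 0.0145
```

```bash
python3 -c "
from h import *
s,M=st();tote(M)"
```

```text
{'t': 7.45, 'qpos': [-0.21, 0.237, 0.514, 0.88, -0.222, 2.018, -2.084], 'position': [0.519, -0.077, 0.568], 'wrist_force': [1.648, 0.318, -6.567], 'wrist_torque': [-0.305, 0.003, -0.016], 'finger_gap': 0.015}
R [[0.049, -0.645, -0.763], [0.073, -0.759, 0.647], [-0.996, -0.088, 0.01]] tilt 5.1
slope x,y (down+) [-5.7  7.5] tilt 9.5 red bearing -175.0
world X,Y,Z in tool: [[0.05, -0.64, -0.76], [0.07, -0.76, 0.65], [-1.0, -0.09, 0.01]]
```

Now at the q6 limit. Rise further.

carry_out(rows=[[0.0, -0.04, -0.004, 0, 0], [0.0, -0.04, -0.004, 0, 0], [0.0, -0.04, -0.004, 0, 0], [0.0, -0.04, -0.004, 0, 0]])

```text
t: 7.95
position: [0.5032, -0.0666, 0.6258]
orientation: [-0.281, 0.699, -0.204, -0.625]
wrist_force: [0.7, 0.3, -3.8]
finger_gap: 0.0146
```

```bash
python3 -c "
from h import *
s,M=st();tote(M)"
```

```text
{'t': 7.95, 'qpos': [0.108, 0.191, 0.024, 0.767, -0.1, 2.055, -2.193], 'position': [0.503, -0.067, 0.626], 'wrist_force': [0.672, 0.316, -3.832], 'wrist_torque': [-0.192, 0.308, -0.003], 'finger_gap': 0.015}
R [[0.135, -0.636, -0.76], [0.067, -0.759, 0.647], [-0.989, -0.138, -0.06]] tilt 8.7
slope x,y (down+) [-1.6 10.5] tilt 10.6 red bearing -175.0
world X,Y,Z in tool: [[0.14, -0.64, -0.76], [0.07, -0.76, 0.65], [-0.99, -0.14, -0.06]]
```

carry_out(rows=[[0.0, -0.042, -0.02, -0.018, 0], [0.0, -0.042, -0.02, -0.018, 0], [0.0, -0.042, -0.02, -0.018, 0], [0.0, -0.042, -0.02, -0.018, 0], [0.0, -0.042, -0.02, -0.018, 0]])

```text
t: 8.57
position: [0.5499, -0.0476, 0.7]
orientation: [-0.299, 0.756, -0.183, -0.553]
wrist_force: [-0.0, -0.5, -4.4]
finger_gap: 0.0143
```

```bash
python3 -c "
from h import *
s,M=st();tote(M)"
```

```text
{'t': 8.575, 'qpos': [0.018, 0.277, 0.122, 0.488, -0.145, 2.055, -2.236], 'position': [0.55, -0.048, 0.7], 'wrist_force': [-0.003, -0.471, -4.355], 'wrist_torque': [-0.106, 0.73, -0.027], 'finger_gap': 0.014}
R [[0.321, -0.608, -0.726], [0.054, -0.753, 0.655], [-0.945, -0.25, -0.209]] tilt 19.0
slope x,y (down+) [ 7.1 16.9] tilt 18.5 red bearing -176.0
world X,Y,Z in tool: [[0.32, -0.61, -0.73], [0.05, -0.75, 0.66], [-0.95, -0.25, -0.21]]
```

carry_out(rows=[[0.0, -0.042, -0.02, -0.018, -5], [0.0, -0.042, -0.02, -0.018, -5], [0.0, -0.042, -0.02, -0.018, -5], [0.0, -0.042, -0.02, -0.018, 0], [0.0, -0.042, -0.02, -0.018, 0]])

```text
t: 9.2
position: [0.5389, -0.0125, 0.7814]
orientation: [-0.212, 0.837, -0.095, -0.496]
wrist_force: [-0.3, 1.0, -4.6]
finger_gap: 0.0147
```

```bash
python3 - <<'E'
from h import *
from plant import cams
import cv2
s,M=st();tote(M)
a=cams.read_camera("scene")["image"];b=cams.read_camera("top")["image"]
cv2.imwrite("pics/t1.png",np.vstack([np.hstack([a[:300,100:500],b[100:400,120:520]])]))
E
```

```text
{'t': 9.2, 'qpos': [-0.108, 0.27, 0.274, 0.31, -0.215, 2.055, -2.036], 'position': [0.539, -0.013, 0.781], 'wrist_force': [-0.342, 0.995, -4.611], 'wrist_torque': [-0.101, 1.294, -0.021], 'finger_gap': 0.015}
R [[0.491, -0.369, -0.789], [0.05, -0.892, 0.449], [-0.87, -0.26, -0.419]] tilt 29.5
slope x,y (down+) [19.8 17.4] tilt 26.9 red bearing -159.0
world X,Y,Z in tool: [[0.49, -0.37, -0.79], [0.05, -0.89, 0.45], [-0.87, -0.26, -0.42]]
```

View pics/t1.png

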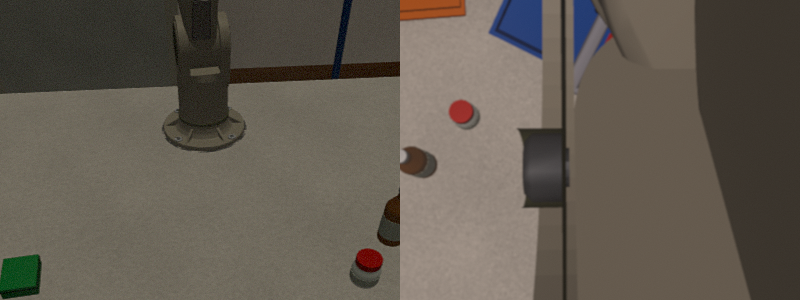

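carry_out(rows=[[0.0, -0.043, -0.013, -0.021, 0], [0.0, -0.043, -0.013, -0.021, 0], [0.0, -0.043, -0.013, -0.021, 0], [0.0, -0.043, -0.013, -0.021, 0], [0.0, -0.043, -0.013, -0.021, 0]])

```text
t: 9.93
position: [0.4842, -0.0079, 0.861]
orientation: [-0.223, 0.876, -0.078, -0.42]
wrist_force: [0.3, -0.4, -4.7]
finger_gap: 0.0145
```

```bash
python3 -c "
from h import *
s,M=st();tote(M)"
```

```text
{'t': 9.925, 'qpos': [-0.165, 0.197, 0.408, 0.209, -0.295, 2.055, -2.049], 'position': [0.484, -0.008, 0.861], 'wrist_force': [0.298, -0.356, -4.731], 'wrist_torque': [-0.12, 1.459, -0.019], 'finger_gap': 0.015}
R [[0.635, -0.323, -0.701], [0.051, -0.889, 0.455], [-0.771, -0.325, -0.548]] tilt 39.6
slope x,y (down+) [28.5 21.1] tilt 36.8 red bearing -158.0
world X,Y,Z in tool: [[0.64, -0.32, -0.7], [0.05, -0.89, 0.46], [-0.77, -0.33, -0.55]]
```

carry_out(rows=[[0.0, 0.025, 0.014, 0.01, 0], [0.0, 0.042, 0.024, 0.017, 0], [0.0, 0.042, 0.024, 0.017, 0], [0.0, 0.042, 0.024, 0.017, 0], [0.0, 0.042, 0.024, 0.017, 0]])

```text
t: 10.55
position: [0.511, -0.047, 0.6696]
orientation: [-0.226, 0.876, -0.075, -0.42]
wrist_force: [1.4, 0.7, -3.1]
finger_gap: 0.0146
```

carry_out(rows=[[0.0, 0.042, 0.024, 0.017, 0], [0.0, 0.042, 0.024, 0.017, 0], [0.0, 0.042, 0.024, 0.017, 0], [0.0, 0.025, 0.014, 0.01, 0], [0.0, 0, 0, 0, 0]])

```text
t: 11.18
position: [0.5287, -0.0743, 0.5622]
orientation: [-0.223, 0.875, -0.077, -0.423]
wrist_force: [-0.9, -1.2, -4.6]
finger_gap: 0.0143
```

```bash
python3 - <<'E'
from h import *
from plant import cams
import cv2
s,M=st();tote(M)
for n in("scene","top"):
    c=cams.read_camera(n);p=c["R"]@s["position"]+c["t"];u,v=(p[:2]/p[2]*c["fx"]+[c["cx"],c["cy"]]).astype(int)
    u0=min(max(u-120,0),400);v0=min(max(v-120,0),240);cv2.imwrite(f"pics/{n}2.png",cv2.resize(c["image"][v0:v0+240,u0:u0+240],None,fx=1.65,fy=1.65));print(n,u,v)
cv2.imwrite("pics/v2.png",np.hstack([cv2.imread(f"pics/{n}2.png") for n in("scene","top")]))
E
```

```text
{'t': 11.175, 'qpos': [0.435, -0.253, -0.174, 1.525, -0.271, 1.217, -1.765], 'position': [0.529, -0.074, 0.562], 'wrist_force': [-0.906, -1.2, -4.622], 'wrist_torque': [-0.192, 1.535, 0.0], 'finger_gap': 0.014}
R [[0.631, -0.324, -0.705], [0.053, -0.888, 0.456], [-0.774, -0.325, -0.543]] tilt 39.3
slope x,y (down+) [28.1 21.2] tilt 36.4 red bearing -158.0
world X,Y,Z in tool: [[0.63, -0.32, -0.71], [0.05, -0.89, 0.46], [-0.77, -0.33, -0.54]]
scene 254 -10
top 389 168
```

View pics/v2.png

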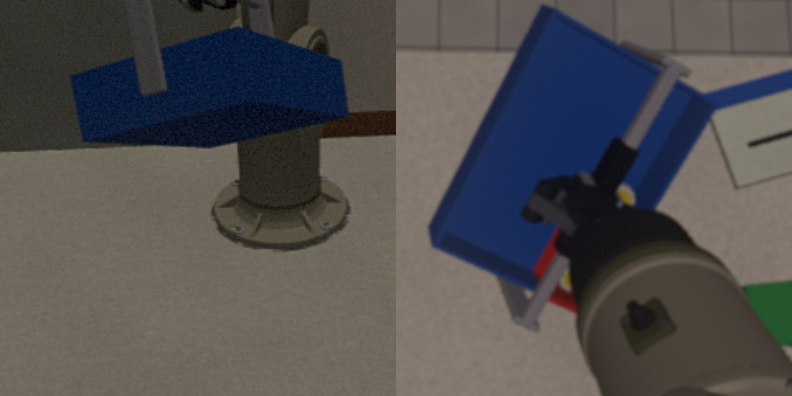

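Scene (left) shows only the outside of the tilted tote. Top (right) shows the red corner at about (570,300) under the wrist, with one cap near it at (565,280). Another cap is at (625,195) against the long wall, about 90 mm up from the corner. I'll turn to steepen the slope along that wall.

carry_out(rows=[[0.0, 0, 0, 0, -8], [0.0, 0, 0, 0, -8], [0.0, 0, 0, 0, -5], [0.0, 0, 0, 0, 0]])

```text
t: 11.78
position: [0.5298, -0.0697, 0.5674]
orientation: [-0.058, 0.903, 0.005, -0.426]
wrist_force: [-0.2, 0.2, -4.7]
finger_gap: 0.0143
```

```bash
cat > look.py <<'E'
from h import *
from plant import cams
import cv2,sys
s,M=st();T=tote(M)
o=s["position"]-.002*M[:,0]-T[:,2]*.115
c=cams.read_camera("top");f=lambda a:(lambda p:(p[:2]/p[2]*c["fx"]+[c["cx"],c["cy"]]))(c["R"]@(o+T@np.array(a))+c["t"])
q=np.float32([f(a) for a in((-.096,-.071,.018),(.096,-.071,.018),(.096,.071,.018),(-.096,.071,.018))])
H=cv2.getPerspectiveTransform(q,np.float32([[30,314],[414,314],[414,30],[30,30]]))
w=cv2.warpPerspective(c["image"],H,(440,340))   # 2 px/mm, red corner upper right
u,v=f((0,0,.05)).astype(int);u0=min(max(u-100,0),440);v0=min(max(v-85,0),310)
b=cv2.resize(c["image"][v0:v0+170,u0:u0+180],(360,340))
cv2.imwrite(f"pics/{sys.argv[1]}.png",np.hstack([w,b]))
print("red corner",(o+T@[.096,.071,.004]).round(3))
E
python3 look.py v3
```

```text
{'t': 11.775, 'qpos': [0.388, -0.254, -0.145, 1.519, -0.258, 1.215, -1.409], 'position': [0.53, -0.07, 0.567], 'wrist_force': [-0.216, 0.223, -4.721], 'wrist_torque': [-0.083, 1.449, 0.009], 'finger_gap': 0.014}
R [[0.636, -0.041, -0.77], [0.058, -0.993, 0.1], [-0.769, -0.108, -0.63]] tilt 39.7
slope x,y (down+) [33.9  8.3] tilt 35.2 red bearing -133.0
world X,Y,Z in tool: [[0.64, -0.04, -0.77], [0.06, -0.99, 0.1], [-0.77, -0.11, -0.63]]
red corner [ 0.511 -0.119  0.414]
```

View pics/v3.png

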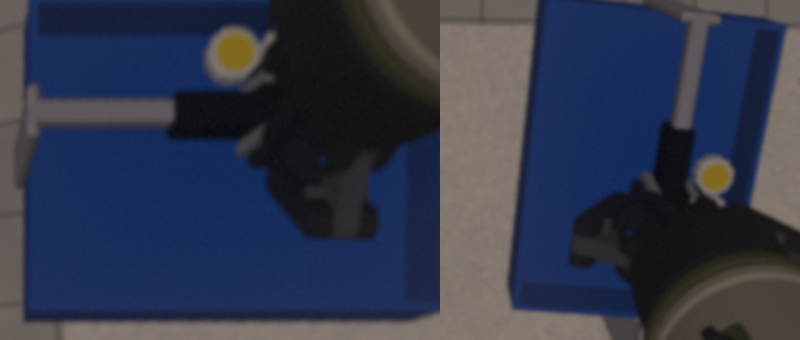

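Rectified view (red corner upper right, 2 px/mm): the last visible cap is at (232,52), 91 mm from the +x wall. So the four caps stand in a single file along the +y wall, and the last one is too far out. I'll step off the q2 limit and briefly reverse the y slope to buckle the file, then tip back.

carry_out(rows=[[0.0, 0.019, -0.001, -0.023, 0], [0.0, 0.019, -0.001, -0.023, 0], [0.0, 0, 0, 0, -10.5], [0.0, 0, 0, 0, -10.5], [0.0, 0, 0, 0, -10.5]])

```text
t: 12.45
position: [0.5895, -0.0713, 0.5659]
orientation: [0.191, 0.884, 0.121, -0.41]
wrist_force: [-0.3, 0.5, -4.4]
finger_gap: 0.0143
```

carry_out(rows=[[0.0, 0, 0, 0, -5], [0.0, 0, 0, 0, 10.5], [0.0, 0, 0, 0, 10.5], [0.0, 0, 0, 0, 10.5], [0.0, 0, 0, 0, 10.5]])

```text
t: 13.08
position: [0.5894, -0.0712, 0.5661]
orientation: [-0.105, 0.898, -0.018, -0.427]
wrist_force: [-0.6, 0.2, -3.7]
finger_gap: 0.0142
```

carry_out(rows=[[0.0, 0, 0, 0, 8], [0.0, 0, 0, 0, 0], [0.0, 0, 0, 0, 0]])

```text
t: 13.45
position: [0.5894, -0.0717, 0.5656]
orientation: [-0.163, 0.889, -0.046, -0.425]
wrist_force: [-0.1, -0.8, -4.9]
finger_gap: 0.0141
```

```bash
python3 look.py v4
```

```text
{'t': 13.45, 'qpos': [0.401, -0.129, -0.205, 1.422, -0.218, 1.181, -1.685], 'position': [0.589, -0.072, 0.566], 'wrist_force': [-0.059, -0.801, -4.86], 'wrist_torque': [-0.161, 1.433, -0.032], 'finger_gap': 0.014}
R [[0.635, -0.22, -0.741], [0.056, -0.943, 0.329], [-0.771, -0.25, -0.586]] tilt 39.6
slope x,y (down+) [31.  16.6] tilt 36.1 red bearing -148.0
world X,Y,Z in tool: [[0.63, -0.22, -0.74], [0.06, -0.94, 0.33], [-0.77, -0.25, -0.59]]
red corner [ 0.562 -0.093  0.408]
```

View pics/v4.png

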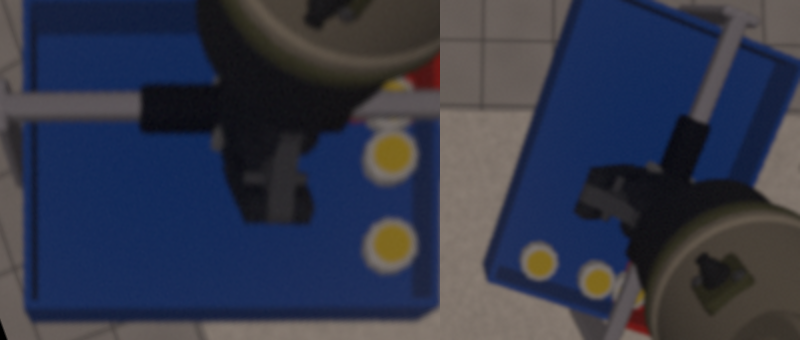

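Rectified view: the file broke up, but the caps went past the corner along the +x wall, at (395,100), (390,155) and (390,245), with one presumably hidden in the corner. The last is about 107 mm out. Next is an equal slope on both sides, then short jogs uphill with sharp stops so the caps settle into a compact cluster.

carry_out(rows=[[0.0, 0, 0, 0, 8.5], [0.0, 0, 0, 0, 8.5], [0.0, 0, 0, 0, 0]])

```text
t: 13.88
position: [0.5894, -0.072, 0.5652]
orientation: [-0.293, 0.855, -0.109, -0.414]
wrist_force: [0.5, -0.1, -4.3]
finger_gap: 0.0145
```

```bash
cat > blobs.py <<'E'
from h import *
from plant import cams
import cv2
s,M=st();T=tote(M);o=s["position"]-.002*M[:,0]-T[:,2]*.115
print("uphill in tool",(M.T@(-(T[:,0]+T[:,1])/2**.5)).round(2),"red corner",(o+T@[.096,.071,.004]).round(3))
c=cams.read_camera("top");h=cv2.cvtColor(c["image"],cv2.COLOR_BGR2HSV)
m=cv2.inRange(h,(20,110,70),(35,255,255));n,l,b,ce=cv2.connectedComponentsWithStats(m)
for k in range(1,n):
    if b[k,4]<12: continue
    R,t=c["R"]@T,c["R"]@o+c["t"];u,v=ce[k];d=R.T@np.array([(u-c["cx"])/c["fx"],(v-c["cy"])/c["fy"],1]);e=-R.T@t;p=e+d*(.018-e[2])/d[2]
    print("cap mm from x wall, y wall",((np.array([.096,.071])-p[:2])*1000).round(),"area",b[k,4])
E
python3 blobs.py
```

```text
{'t': 13.875, 'qpos': [0.425, -0.129, -0.226, 1.422, -0.222, 1.181, -1.978], 'position': [0.589, -0.072, 0.565], 'wrist_force': [0.491, -0.106, -4.328], 'wrist_torque': [-0.265, 1.473, -0.009], 'finger_gap': 0.015}
R [[0.634, -0.428, -0.644], [0.056, -0.805, 0.591], [-0.771, -0.411, -0.487]] tilt 39.6
slope x,y (down+) [24.5 26.5] tilt 37.6 red bearing -169.0
world X,Y,Z in tool: [[0.63, -0.43, -0.64], [0.06, -0.81, 0.59], [-0.77, -0.41, -0.49]]
uphill in tool [ 0.03 -0.71 -0.71] red corner [ 0.558 -0.057  0.407]
cap mm from x wall, y wall [11. 88.] area 127
cap mm from x wall, y wall [11. 62.] area 120
cap mm from x wall, y wall [11. 42.] area 23
cap mm from x wall, y wall [11.  9.] area 111
```

carry_out(rows=[[0.0, 0, -0.042, -0.042, 0], [0.0, 0, 0.02, 0.02, 0], [0.0, 0, 0.022, 0.022, 0], [0.0, 0, -0.042, -0.042, 0], [0.0, 0, 0.02, 0.02, 0]])

```text
t: 14.55
position: [0.6179, -0.067, 0.5833]
orientation: [-0.293, 0.855, -0.107, -0.415]
wrist_force: [-1.1, 0.2, -3.3]
finger_gap: 0.0144
```

carry_out(rows=[[0.0, 0, 0.022, 0.022, 0], [0.0, 0, 0, 0, 0]])

```text
t: 14.8
position: [0.5881, -0.0729, 0.5632]
orientation: [-0.292, 0.855, -0.109, -0.415]
wrist_force: [0.9, 1.1, -3.8]
finger_gap: 0.0143
```

```bash
python3 blobs.py
```

```text
{'t': 14.8, 'qpos': [0.453, -0.13, -0.247, 1.425, -0.228, 1.182, -1.972], 'position': [0.588, -0.073, 0.563], 'wrist_force': [0.922, 1.131, -3.797], 'wrist_torque': [-0.196, 1.428, -0.03], 'finger_gap': 0.014}
R [[0.632, -0.429, -0.645], [0.055, -0.805, 0.59], [-0.773, -0.409, -0.485]] tilt 39.4
slope x,y (down+) [24.4 26.4] tilt 37.4 red bearing -169.0
world X,Y,Z in tool: [[0.63, -0.43, -0.64], [0.06, -0.81, 0.59], [-0.77, -0.41, -0.49]]
uphill in tool [ 0.03 -0.71 -0.71] red corner [ 0.557 -0.058  0.405]
cap mm from x wall, y wall [ 9. 85.] area 127
cap mm from x wall, y wall [ 8. 58.] area 123
cap mm from x wall, y wall [20.  6.] area 118
```

carry_out(rows=[[0.0, 0, 0, -0.06, 0], [0.0, 0, 0, -0.06, 0], [0.0, 0, 0, 0.03, 0], [0.0, 0, 0, 0, 0]])

```text
t: 15.35
position: [0.6485, -0.1242, 0.6067]
orientation: [-0.293, 0.854, -0.108, -0.415]
wrist_force: [-1.5, 0.6, -4.3]
finger_gap: 0.0142
```

```bash
python3 blobs.py
```

```text
{'t': 15.35, 'qpos': [0.46, 0.061, -0.226, 1.145, -0.204, 1.283, -1.951], 'position': [0.649, -0.124, 0.607], 'wrist_force': [-1.453, 0.561, -4.27], 'wrist_torque': [-0.222, 1.891, 0.052], 'finger_gap': 0.014}
R [[0.632, -0.428, -0.647], [0.059, -0.805, 0.59], [-0.773, -0.411, -0.483]] tilt 39.4
slope x,y (down+) [24.3 26.5] tilt 37.4 red bearing -169.0
world X,Y,Z in tool: [[0.63, -0.43, -0.65], [0.06, -0.81, 0.59], [-0.77, -0.41, -0.48]]
uphill in tool [ 0.03 -0.71 -0.71] red corner [ 0.617 -0.109  0.449]
cap mm from x wall, y wall [41. 50.] area 146
cap mm from x wall, y wall [39.  7.] area 135
cap mm from x wall, y wall [24. 23.] area 19
cap mm from x wall, y wall [11.  7.] area 127
```

That worked: the caps now read (41,50), (39,7), about (20,30) partly hidden, and (11,7) mm from the corner walls. I'll hold and confirm that they have settled.

carry_out(rows=[[0.0, 0, 0, 0, 0], [0.0, 0, 0, 0, 0], [0.0, 0, 0, 0, 0], [0.0, 0, 0, 0, 0], [0.0, 0, 0, 0, 0]])

```text
t: 16.02
position: [0.6472, -0.1253, 0.6088]
orientation: [-0.294, 0.855, -0.109, -0.413]
wrist_force: [0.1, 0.2, -5.0]
finger_gap: 0.0144
```

```bash
python3 blobs.py; python3 look.py v5 >/dev/null; sleep 0; python3 blobs.py | grep cap
```

```text
{'t': 16.025, 'qpos': [0.461, 0.058, -0.224, 1.145, -0.203, 1.283, -1.953], 'position': [0.647, -0.125, 0.609], 'wrist_force': [0.125, 0.192, -5.035], 'wrist_torque': [-0.174, 1.448, -0.02], 'finger_gap': 0.014}
R [[0.634, -0.429, -0.643], [0.056, -0.804, 0.592], [-0.771, -0.412, -0.486]] tilt 39.5
slope x,y (down+) [24.5 26.5] tilt 37.6 red bearing -169.0
world X,Y,Z in tool: [[0.63, -0.43, -0.64], [0.06, -0.8, 0.59], [-0.77, -0.41, -0.49]]
uphill in tool [ 0.03 -0.71 -0.71] red corner [ 0.616 -0.11   0.451]
cap mm from x wall, y wall [30. 52.] area 143
cap mm from x wall, y wall [37.  8.] area 133
cap mm from x wall, y wall [11. 41.] area 20
cap mm from x wall, y wall [11.  7.] area 125
cap mm from x wall, y wall [30. 52.] area 141
cap mm from x wall, y wall [37.  8.] area 133
cap mm from x wall, y wall [12. 41.] area 20
cap mm from x wall, y wall [11.  7.] area 124
```

View pics/v5.png

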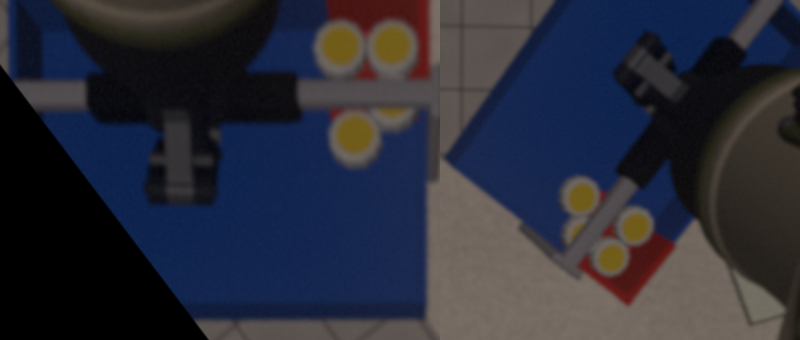

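The rectified view shows all four caps clustered in the red corner, at (392,45), (340,45), (392,110) and (353,137). The farthest is about 62 mm from the corner, and the readings repeated after the hold. The tote is held still, so I'll hand it in.

```bash
python3 -c "
from plant import close_job;print(close_job())"
```

```text
the job is handed in; nothing more can be done
None
```

The tote is held still by its handle with all four caps together in the red corner, and I handed the job in at about 16 s of the 35 s allowed. No verdict was reported.

**How it was done:** The moves can't tilt the tool directly, so I raised the arm into its wrist-joint limit, which tips the tool and keeps the tilt. I had turned the red corner towards the base beforehand, and it became the low corner. The caps first lined up in a single file along the long wall, with the last one about 92 mm from the corner. Tipping them the other way sent the file along the short wall instead. Two short jogs up the slope changed little, but a faster one with a sharp stop bunched them into a cluster.

**Last checks:**
- **Caps:** they read about (11,7), (37,8), (12,41) and (30,52) mm from the two walls, so the farthest is about 60 mm from the corner (limit 80 mm). The readings hardly changed across two looks. One cap was partly hidden by the handle bar, so its position is rougher.
- **Tilt:** 37.6° in all, with slopes of 24.5° and 26.5° down to the red corner. These are calculated from the tool pose, assuming no slip in the grip.
- **Height and grip:** the red corner is about 0.45 m up and the finger opening is steady.

**Not checked:** I did not measure the bottle, slide box or jar again at the end; the lifted tote stayed well above and away from them. Joint 2 read -0.253 to -0.254 at times against its -0.25 limit. I took that as reading noise at the limit and moved off it.

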